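# Set the cordless probe into the titration stand

### The arm

A 6-joint arm with a two-finger parallel gripper is mounted at the origin on a cart in front of the work surface, level with it; the furniture and walls round the work are solid. World frame = base frame: x ahead of the robot, y to its left, z up, the work surface at z = 0. Lengths are in mm, angles in rad, forces in N, time in s.
With the tool pointing down it reaches from about 350 to 775 mm from the base axis. Payload 7.3 kg.
Tool frame: the origin (TCP) lies midway between the tips of the shut fingers; the grasp point (between the pads) lies 19 mm behind it; z points along the fingers, y is the line along which they close (so a half turn about z gives the same grasp; the last joint's range is limited). The gripper opens to 92 mm and grips with 3 to 60 N. Pads are 19 mm wide; open, the fingers measure 130 mm over their backs; the gripper's body (75 mm by 190 mm) begins 47 mm behind the grasp point.
Start: joints at [1.162, 0.342, 1.524, -0, 1.275, -0.146], TCP at [136.372, 506.999, 226.741] pointing down, gripper open.
Joint ranges: [-2.53, 2.53], [-0.77, 2.02], [0.04, 2.7], [-1, 4.14], [0.28, 2.66], [-3.11, 3.11]. Speed limits (rad/s): [2.57, 2.57, 3.14, 3.14, 3.14, 3.14].

### API

Orientations are given as [roll, pitch, yaw] about the fixed x, y, z axes, in that order (R = Rz(yaw) Ry(pitch) Rx(roll)).
In Python, from plant import bot gives the robot as it stands.
- The arm moves only by the tool servo_tool, never from a script. Its argument "deltas" is a list of rows, each a list of 2 entries, a list of its own where there are three numbers: the shift along the tool's x, y, z in m, then the turn, a rotation vector about the tool's x, y, z in degrees. A call has 1 to 20 rows; each row shifts and turns the commanded pose from where the row before left it, along the tool's axes as they then stand; what a row does not reach is not made up. A row lasts 1/8 s, in which the tool goes at most 62.5 mm and 10.7 degrees, less where a joint would pass 70% of its speed; a pose out of reach is approached as far as the arm can. A call with a gripper value outside its range is refused whole. "fingers" is the opening, from 0 (shut) to 1 (fully open), set as the call begins (left out, the last holds). The fingers move at their own pace and stop on an object; the grip force is fixed at half the most. Time passes only in rows, so rows that do not move let the fingers close. It gives the time, the measured TCP pose, the force, the opening and the grip force at its end, in the units of the state.
- bot.get_obs(): the state, without advancing time (a new reading comes with each control period).
- bot.capture(name): name is "scene" or "top" or "wrist"; returns the picture (420x560x3 uint8, red, green, blue); there is no depth.
- bot.camera_model(name): a dict with "mtx" (3x3 intrinsics, pixels), "xyz" and "rotation" of the camera in the world. Camera axes: x right, y down, z forward; pixel columns grow to the right and rows downward; lengths in mm; the calibration is good to about 2 mm. A picture is of the moment at which its call begins: read the wrist's pose just before it. camera_model takes no time and is no camera call; for the wrist camera it gives the pose at the moment of the call.
- bot.close_job(): hands the job in; it is judged then, once.
The state is a dict: "time": time; "joint_positions": joint angles; "dq": joint speeds; "tau": joint torques, N m; "tool_pos": TCP position; "tcp_rot": TCP orientation; "contact_force": force on the tool from outside, world axes, zero at the start; "moment": the same for the moment, N m; "grip_width": finger opening in mm; "finger_force": force on a finger pad.
Only numpy, scipy, OpenCV 4.12 (cv2) and the standard library are available. Lean on these libraries where they do the work, as an engineer would, in place of code of your own. Each camera call takes 0.05 s, during which the arm holds its last target. There are 200 camera calls.

### The job

Get the sample ready for a reading: stop the titration stand's stirrer by turning its speed knob fully anticlockwise to the end stop, and swing the stand's blue arm to its stop so that its round eye is over the beaker. Once the stirrer is off, take the cordless probe from the tube rack and lower it gently through the eye until its black collar sits flat on the eye and the shaft hangs upright in the beaker without touching the glass. Do not shove the beaker, and leave the two test tubes in the rack and the wash bottle standing where it is.

Things in the scene. Friction and masses are not known exactly. Their poses are not given: they have to be found in the camera images.
- stand: titration stand: flat white box 290 x 150 mm, deck at 40 mm, fixed. Origin on the bench under the centre of its round white stirring plate (top at 46 mm). x runs along the box from the knob end (-160 mm, nearer the robot) to the rear (+130 mm), z up. Speed knob at x = -112 mm; at x = +105 mm a 12 mm rod, top at 185 mm, carries the blue swing arm.
- speed_knob (a joint): speed knob of the stand, rad: 0 = off, fully anticlockwise seen from above, at its end stop; grows clockwise up to 4.71. It turns about a vertical axis, stays where it is left, and needs about 0.03 Nm.
- speed_knob_grip (a point): point on the knob's vertical axis at the height to grip. The black knob has a grip bar 40 mm long, 14 mm thick along this frame's x axis (the frame turns with the knob; at joint 0 it is parallel to the stand's). The bar reaches from 25 mm below this point to 7 mm above it; below it is a skirt 42 mm in diameter.
- swing_arm (a joint): hinge of the blue arm about the stand's rod, rad: 0 = at its stop, eye over the centre of the stirring plate; grows as the eye swings off to the stand's -y side (anticlockwise from above), 1.5 at most. It stays where it is left; about 1 N at the eye moves it.
- eye (a point): centre of the top rim of the round blue eye at the arm's end, 142 mm above the bench: a ring of outer diameter 36 mm, bore 19 mm, 14 mm thick. The frame turns with the arm: +x points along the arm to the rod axis 105 mm away, z up. The arm's bar is 16 mm wide, 10 mm thick, its top 2 mm below this point; the 28 mm boss round the rod stands 8 mm above it.
- beaker: glass beaker, 56 mm in diameter at the rim, 71 mm high, standing near the middle of the stirring plate, with a white stirring bar lying in it. Origin at the centre of its underside, z up. Inner diameter about 46 mm, inner floor 3 mm above the origin.
- probe: cordless probe, 129 mm long, 90 g, upright in a hole of the tube rack. Origin at the centre of its lower tip, z up along it. Steel shaft 16 mm in diameter from 0 to 78 mm (first 5 mm tapered), black collar 30 mm in diameter from 78 to 86 mm, grey grip head 25 mm in diameter from 86 to 122 mm, tapering to its top at 129 mm.
- probe_collar (a point): point on the probe's axis in the plane of the collar's underside, 78 mm above the tip; the probe's axes.
- rack: white tube rack, 170 mm long along its own y axis, 45 mm wide, 62 mm high, fixed. Origin at the centre of its underside. Bottom plate 4 mm thick; top plate at 58 to 62 mm with six holes about 19 mm wide, 27 mm apart. The probe and the two tubes stand on the bottom plate.
- tube_red: test tube with red stopper, 18 mm in diameter, 114 mm tall, standing in the rack. Origin at its lower end.
- tube_black: test tube with black stopper, 18 mm in diameter, 114 mm tall, standing in the rack. Origin at its lower end.
- wash_bottle: white wash bottle with red cap and bent spout, 68 mm in diameter, 201 mm tall, standing beyond the rack. Origin at the level of its underside, its body's axis about 21 mm along its x axis.

How it is judged:
By the outcome, as a careful person would: the job done as asked, in the order asked, and still so for the second after the job is handed in, with the robot touching nothing.
It also fails if it takes over 72 s, if anything falls off the work surface, if the arm or the gripper's body presses on something with over 40 N, if the wrist force passes 120 N, or if a joint passes its speed limit or range.

## Working session

There is one attempt and no reset: what is moved stays moved. The work goes in short steps, Python scripts to look and compute and a tool call to move; the robot and the scene stay as the last step left them, time stands still between calls to the robot, and variables do not carry over. Pictures are saved under pics/ and viewed, at most 10 in all, crops included, and the job is handed in when it is done.

Besides the shell and the picture viewer there is one more tool, called after ">>>" in YAML: its name, and indented under it one key for each argument. servo_tool: Moves the arm, as the interface text tells. Its arguments: {"type":"object","properties":{"deltas":{"type":"array"},"fingers":{"type":"number"}},"required":["deltas"]}

```bash
mkdir -p pics; ls; python3 - <<'E'
from plant import bot
import cv2,numpy as np
np.set_printoptions(precision=4,suppress=True)
o=bot.get_obs();print(o)
for n in("scene","top","wrist"):
    m=bot.camera_model(n);print(n,m)
    cv2.imwrite(f"pics/{n}0.png",bot.capture(n)[:,:,::-1])
E
```

```text
pics
{'time': 0.0, 'joint_positions': array([ 1.162 ,  0.3427,  1.525 , -0.0001,  1.2754, -0.146 ]), 'dq': array([-0.0011, -0.0014,  0.0005,  0.0003, -0.0005,  0.001 ]), 'tau': array([  0.0004, -43.1233, -24.4227,   0.0719,   0.0559,  -0.0001]), 'tool_pos': array([136.2   , 506.5811, 226.0347]), 'tcp_rot': array([-3.14  , -0.0002,  2.8788]), 'contact_force': array([-0.0537, -0.34  ,  0.5863]), 'moment': array([-0.0218,  0.0074,  0.0279]), 'finger_force': 0.0, 'grip_width': 92.03523068133332}
scene {'mtx': array([[521.7741,   0.    , 280.331 ],
       [  0.    , 521.7741, 201.6982],
       [  0.    ,   0.    ,   1.    ]]), 'xyz': array([  27.3145, -251.5655,  763.0056]), 'rotation': array([-2.3331,  0.0124, -0.9854])}
top {'mtx': array([[477.4104,   0.    , 281.9822],
       [  0.    , 477.4104, 200.8378],
       [  0.    ,   0.    ,   1.    ]]), 'xyz': array([ 430.7493,  103.589 , 1157.385 ]), 'rotation': array([-2.9987,  0.0237, -1.5958])}
wrist {'mtx': array([[363.9423,   0.    , 282.7501],
       [  0.    , 363.9423, 209.1701],
       [  0.    ,   0.    ,   1.    ]]), 'xyz': array([ 66.0335, 525.7673, 384.0014]), 'rotation': array([2.8612, 0.0018, 1.3085])}
```

View pics/scene0.png

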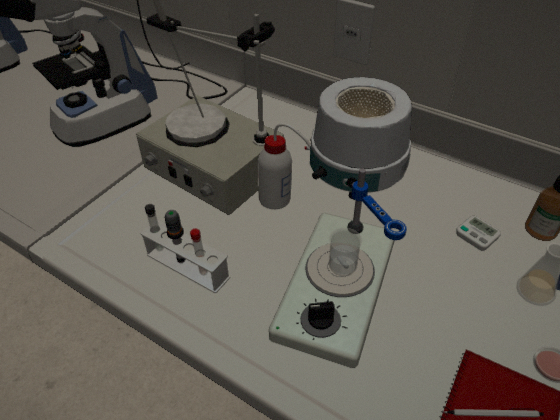

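View pics/top0.png

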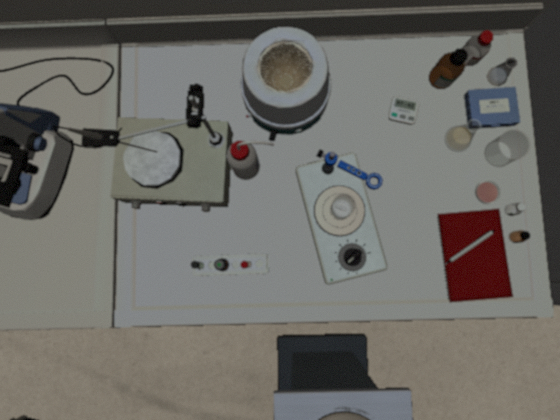

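The scene view shows the stand with its knob at (320,316), the eye at (396,229), the beaker at (344,250), and the rack with the black tube (152,215), probe (174,222) and red tube (197,240). In the top view, the knob is at (352,257), the eye at (374,181), the rod at (330,158) and the probe at (221,264).

```bash
cat > h.py <<'E'
import numpy as np, cv2
from scipy.spatial.transform import Rotation as Ro
from plant import bot
np.set_printoptions(precision=3,suppress=True)
def cam(n):
    m=bot.camera_model(n);return np.array(m["mtx"]),np.array(m["xyz"]),Ro.from_euler("xyz",m["rotation"]).as_matrix()
def ray(c,p):
    K,t,R=c;d=R@np.linalg.solve(K,[p[0],p[1],1.]);return t,d/np.linalg.norm(d)
def onz(c,p,z):
    t,d=ray(c,p);return t+d*(z-t[2])/d[2]
def proj(c,X):
    K,t,R=c;q=K@(R.T@(np.asarray(X,float)-t));return q[:2]/q[2]
def two(c1,p1,c2,p2):
    a,d=ray(c1,p1);b,e=ray(c2,p2)
    s=np.linalg.lstsq(np.c_[d,-e],b-a,rcond=None)[0];A=a+d*s[0];B=b+e*s[1]
    return (A+B)/2,np.linalg.norm(A-B)
def br(im,g=.6): return (255*(im/255.)**g).astype(np.uint8)
E
python3 - <<'E'
from h import *
t=cv2.imread("pics/top0.png");s=cv2.imread("pics/scene0.png")
r=lambda im,x,y,w,h,k:br(cv2.resize(im[y:y+h,x:x+w],None,fx=k,fy=k,interpolation=cv2.INTER_CUBIC))
a=r(t,290,140,100,150,4)        # 400x600
b=r(t,180,240,100,50,4)         # 400x200
c=r(s,270,170,150,190,400/190)[:, :] 
c=cv2.resize(c,(316,400));c=cv2.copyMakeBorder(c,0,0,0,84,cv2.BORDER_CONSTANT)
cv2.imwrite("pics/c1.png",np.hstack([a,np.vstack([b,c])]))
for n,im in(("top",t),("scene",s)):
    hsv=cv2.cvtColor(im,cv2.COLOR_BGR2HSV)
    c=cam(n)
    m=cv2.inRange(hsv,(100,120,50),(125,255,255))
    k,l,st,ce=cv2.connectedComponentsWithStats(m)
    for i in range(1,k):
        if st[i,4]>15: print(n,st[i],ce[i])
E
```

```text
top [325 154  12  11  81] [330.037 159.494]
top [338 161  43  27 193] [357.13  171.788]
top [367 182   9   7  20] [370.15 185.4 ]
scene [353 181  15  12 105] [360.105 186.59 ]
scene [362 196  44  41 373] [384.038 216.681]
```

View pics/c1.png

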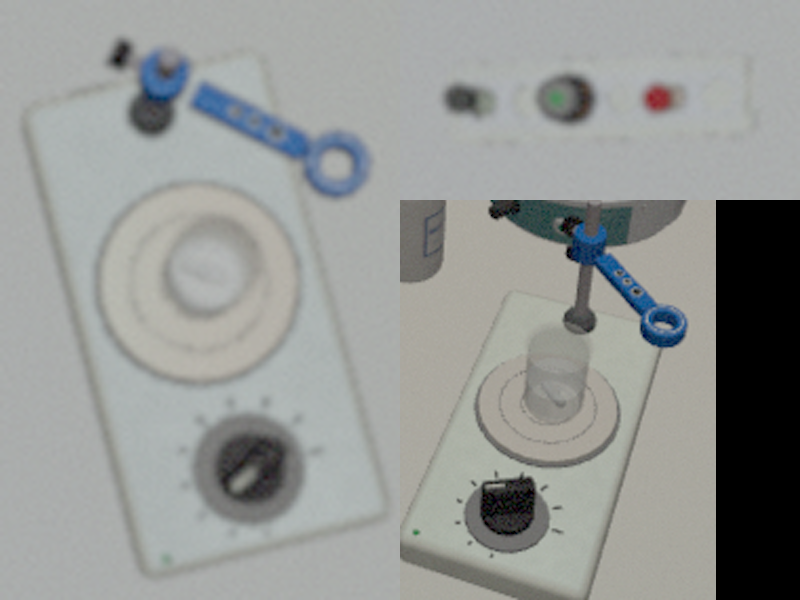

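The brightened crop shows the stand's plate centre at (199,282), the knob at (248,468) with a white pointer towards the lower left, and the eye at (337,162). The probe's top is at (557,98) in the rack crop, between the black and red tubes.

```bash
python3 - <<'E'
from h import *
c=cam("top");s=cam("scene")
P=lambda X,Y:(290+X/4-.4,140+Y/4-.4)
pl=onz(c,P(199,282),46);print("plate",pl)
C=[onz(c,P(*q),38) for q in((25,108),(265,55),(385,512),(148,577))];print(np.array(C))
v=(C[0]+C[1]-C[2]-C[3])/2;w=(C[1]-C[0]+C[2]-C[3])/2
print("yaw",np.arctan2(v[1],v[0]),np.arctan2(w[0],-w[1]),"len",np.linalg.norm(v),np.linalg.norm(w),"cen",sum(C)/4)
print("disc",onz(c,P(248,468),41))
print("knobtop",[onz(c,P(248,470),z) for z in(70,85)])
print("eye",onz(c,P(337,162),142), "boss",onz(c,P(164,75),150))
print("beaker rim",onz(c,P(212,263),117))
R=lambda X,Y:(180+(X-400)/4-.4,240+Y/4-.4)
for n,q,z in(("probe",(556,98),133),("blk",(460,98),118),("red",(657,97),118)):print(n,onz(c,R(*q),z))
E
```

```text
plate [565.659  -7.678  46.   ]
[[ 674.301   90.881   38.   ]
 [ 702.352  -53.634   38.   ]
 [ 429.868 -109.992   38.   ]
 [ 396.196   28.048   38.   ]]
yaw 0.21318795993758838 0.2150698702994936 len 281.6713694438033 144.6087964665033 cen [550.679 -11.174  38.   ]
disc [457.054 -31.906  41.   ]
knobtop [array([455.251, -28.335,  70.   ]), array([454.913, -26.515,  85.   ])]
eye [616.957 -74.857 142.   ] boss [665.816  16.81  150.   ]
beaker rim [567.327  -8.116 117.   ]
probe [446.239 262.892 133.   ]
blk [447.784 317.426 118.   ]
red [445.619 210.43  118.   ]
```

>>> servo_tool:
  deltas:
    - [[-0.0374,-0.0364,0],[0,0,0]]
    - [[-0.0374,-0.0364,0],[0,0,0]]
    - [[-0.0374,-0.0364,0],[0,0,0]]
    - [[-0.0374,-0.0364,0],[0,0,0]]
    - [[-0.0374,-0.0364,0],[0,0,0]]
    - [[-0.0374,-0.0364,0],[0,0,0]]
    - [[-0.0374,-0.0364,0],[0,0,0]]
    - [[-0.0374,-0.0364,0],[0,0,0]]
    - [[-0.0374,-0.0364,0],[0,0,0]]
    - [[-0.0374,-0.0364,0],[0,0,0]]
    - [[-0.0374,-0.0364,0],[0,0,0]]
    - [[-0.0374,-0.0364,0],[0,0,0]]

```text
time: 1.65
tool_pos: [456.8, -33.0, 226.6]
tcp_rot: [3.141, -0.0, 2.878]
contact_force: [0.2, 0.2, 0.5]
grip_width: 91.9
finger_force: 0.0
```

>>> servo_tool:
  deltas:
    - [[0,0,0.002],[0,0,10.5]]
    - [[0,0,0.002],[0,0,10.5]]
    - [[0,0,0.002],[0,0,10.5]]
    - [[0,0,0.002],[0,0,10.5]]
    - [[0,0,0.002],[0,0,10.5]]
    - [[0,0,0.002],[0,0,10.5]]
    - [[0,0,0.002],[0,0,10.5]]
    - [[0,0,0.002],[0,0,10.5]]
    - [[0,0,0.002],[0,0,10.5]]
    - [[0,0,0.002],[0,0,10.5]]
    - [[0,0,0.002],[0,0,10.5]]
    - [[0,0,0.002],[0,0,10.5]]
    - [[0,0,0.002],[0,0,10.5]]
    - [[0,0,0.002],[0,0,10.5]]
    - [[0,0,0.002],[0,0,10.5]]
    - [[0,0,0.002],[0,0,10.5]]
    - [[0,0,0.002],[0,0,10.5]]
    - [[0,0,0.002],[0,0,10.5]]
    - [[0,0,0.002],[0,0,10.5]]
    - [[0,0,0.002],[0,0,10.5]]

```text
time: 4.15
tool_pos: [456.1, -31.3, 186.4]
tcp_rot: [3.141, 0.001, -0.792]
contact_force: [0.4, 0.1, -0.2]
grip_width: 91.7
finger_force: 0.0
```

```bash
python3 - <<'E'
from h import *
o=bot.get_obs();print(o["time"],o["joint_positions"],o["tool_pos"],o["tcp_rot"])
c=cam("wrist");print(c[1:]);im=bot.capture("wrist")[:,:,::-1];cv2.imwrite("pics/w1.png",im)
p=proj(c,(456,-31.5,70));print(p)
a=br(im)
x,y=int(p[0]),int(p[1]);k=a[max(0,y-50):y+50,max(0,x-60):x+60];print(x-60,y-50,k.shape)
k=cv2.resize(k,(480,400),interpolation=cv2.INTER_CUBIC)
b=cv2.resize(a,(320,240));b=cv2.copyMakeBorder(b,0,160,0,0,cv2.BORDER_CONSTANT)
cv2.imwrite("pics/w1c.png",np.hstack([k,b]))
E
```

```text
4.15 [-0.237  0.259  1.764  0.     1.119  2.127] [456.112 -31.35  186.435] [ 3.141  0.001 -0.792]
(array([510.479, -85.048, 344.264]), array([[-0.712, -0.675, -0.195],
       [-0.702,  0.684,  0.197],
       [ 0.001,  0.277, -0.961]]))
[284.037 205.818]
224 155 (100, 120, 3)
```

View pics/w1c.png

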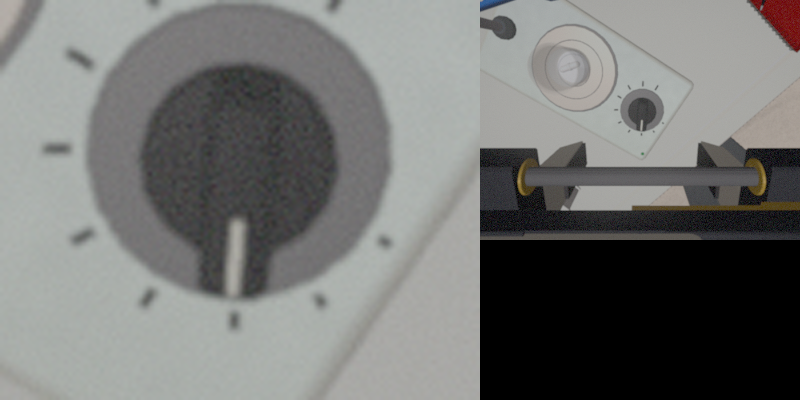

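The crop shows the pointer straight down, with dial ticks from 32° to 302° in the image. The stop end is 58° anticlockwise of the pointer, so the joint is at about 1.0 rad.

```bash
python3 - <<'E'
from h import *
t=cam("top");w=cam("wrist");s=cam("scene")
pw=(224+233/4-.4,155+296/4-.4)
print(two(t,(290+230/4-.4,140+490/4-.4),w,pw))
for z in(60,70,80,90):print(onz(w,pw,z))
print("skirt disc deck",onz(w,(224+240/4-.4,155+150/4-.4),41))
# scene: bar top near white mark in c1: crop scale
for z in (60,70,80,90): print(z,proj(s,(441.9,-17.3,z)),proj(s,(470.1,-45.7,z)))
i=br(cv2.imread("pics/scene0.png"));k=cv2.resize(i[285:345,285:365],(800,600),interpolation=cv2.INTER_CUBIC);cv2.imwrite("pics/s1.png",k)
E
```

```text
(array([444.392, -17.416,  72.161]), np.float64(0.22021516154683785))
[441.552 -14.309  60.   ]
[443.963 -16.814  70.   ]
[446.373 -19.318  80.   ]
[448.783 -21.823  90.   ]
skirt disc deck [458.883 -34.262  41.   ]
60 [307.104 315.063] [331.489 310.746]
70 [307.251 311.424] [331.838 307.094]
80 [307.4   307.723] [332.193 303.381]
90 [307.551 303.959] [332.554 299.605]
```

View pics/s1.png

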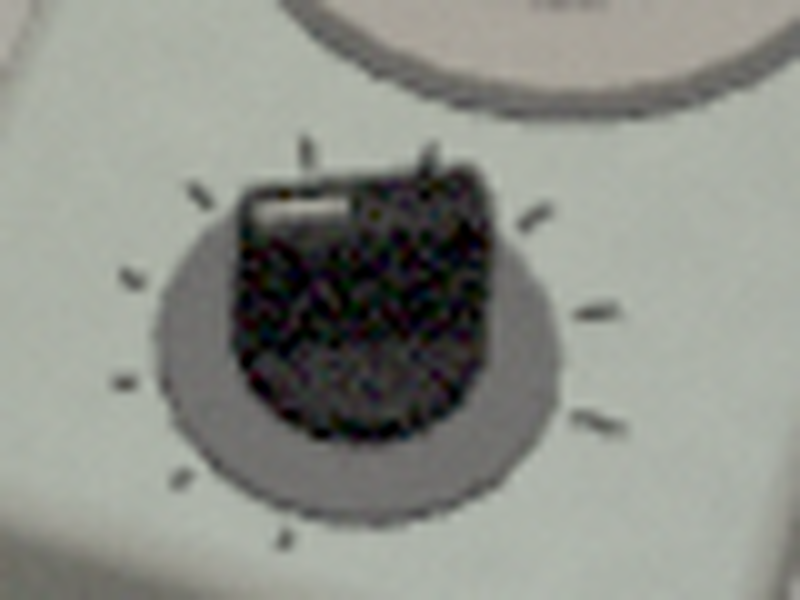

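The bar's top edge runs from (245,195) to (480,180) in the crop, which puts its top at about z = 84 and the grip point at about 77.

>>> servo_tool:
  deltas:
    - [[0,0,0.02],[0,0,0]]
    - [[0,0,0.03],[0,0,0]]
    - [[0,0,0.03],[0,0,0]]
    - [[0,0,0.025],[0,0,0]]
    - [[0,0,0.015],[0,0,0]]
    - [[0,0,0.007],[0,0,0]]
    - [[0,0,0],[0,0,0]]
  fingers: 0.45

```text
time: 5.08
tool_pos: [456.2, -31.4, 59.6]
tcp_rot: [3.141, 0.001, -0.785]
contact_force: [-0.5, 1.3, 0.5]
grip_width: 41.4
finger_force: 0.0
```

>>> servo_tool:
  deltas:
    - [[0,0,0],[0,0,0]]
    - [[0,0,0],[0,0,0]]
    - [[0,0,0],[0,0,0]]
    - [[0,0,0],[0,0,0]]
    - [[0,0,0],[0,0,0]]
    - [[0,0,0],[0,0,0]]
  fingers: 0

```text
time: 5.82
tool_pos: [456.2, -32.0, 60.1]
tcp_rot: [3.141, -0.001, -0.786]
contact_force: [-2.6, -3.9, 4.3]
grip_width: 13.6
finger_force: 29.6
```

>>> servo_tool:
  deltas:
    - [[0,0,0],[0,0,-3]]
    - [[0,0,0],[0,0,-6]]
    - [[0,0,0],[0,0,-6]]
    - [[0,0,0],[0,0,-6]]
    - [[0,0,0],[0,0,-6]]
    - [[0,0,0],[0,0,-6]]
    - [[0,0,0],[0,0,-6]]
    - [[0,0,0],[0,0,-6]]
    - [[0,0,0],[0,0,-5]]
    - [[0,0,0],[0,0,-3]]
    - [[0,0,0],[0,0,0]]

```text
time: 7.2
tool_pos: [456.1, -32.6, 60.1]
tcp_rot: [3.14, 0.0, 0.14]
contact_force: [-3.2, -8.4, 4.2]
grip_width: 13.6
finger_force: 29.8
```

```bash
python3 -c "
from h import *
o=bot.get_obs();print(o['tcp_rot'],o['moment'],o['contact_force'])"
```

```text
[3.14 0.   0.14] [-1.442  0.754  0.052] [-3.188 -8.405  4.221]
```

>>> servo_tool:
  deltas:
    - [[0,0,0],[0,0,-1]]
    - [[0,0,0],[0,0,-1]]
    - [[0,0,0],[0,0,-1]]
    - [[0,0,0],[0,0,-1]]
    - [[0,0,0],[0,0,-1]]
    - [[0,0,0],[0,0,-1]]
    - [[0,0,0],[0,0,0]]

```text
time: 8.07
tool_pos: [456.2, -32.6, 60.1]
tcp_rot: [3.14, 0.0, 0.244]
contact_force: [-3.1, -8.6, 3.5]
grip_width: 14.0
finger_force: 29.7
```

```bash
python3 -c "
from h import *
o=bot.get_obs();print(o['tcp_rot'],o['moment'],o['contact_force'])"
```

```text
[3.14  0.    0.244] [-1.526  0.753 -0.167] [-3.071 -8.587  3.497]
```

>>> servo_tool:
  deltas:
    - [[0,0,0],[0,0,-1.5]]
    - [[0,0,0],[0,0,-1.5]]
    - [[0,0,0],[0,0,0]]

```text
time: 8.45
tool_pos: [456.2, -32.6, 60.1]
tcp_rot: [3.14, 0.0, 0.295]
contact_force: [-3.0, -9.0, 3.9]
grip_width: 14.5
finger_force: 31.1
```

```bash
python3 -c "
from h import *
o=bot.get_obs();print(o['tcp_rot'],o['moment'],o['contact_force'])"
```

```text
[3.14  0.    0.295] [-1.493  0.74  -0.73 ] [-2.963 -9.03   3.899]
```

The moment rose sharply to -0.73 Nm at the expected angle, so the knob is at its stop. I'll release it and move to the outer side of the eye.

>>> servo_tool:
  deltas:
    - [[0,0,0],[0,0,0]]
    - [[0,0,0],[0,0,0]]
    - [[0,0,0],[0,0,0]]
    - [[0,0,-0.02],[0,0,0]]
    - [[0,0,-0.04],[0,0,0]]
    - [[0,0,-0.04],[0,0,0]]
    - [[0,0,-0.04],[0,0,0]]
  fingers: 0.45

```text
time: 9.32
tool_pos: [456.1, -31.1, 201.0]
tcp_rot: [-3.141, -0.0, 0.296]
contact_force: [0.5, -0.2, 0.3]
grip_width: 41.3
finger_force: 0.0
```

>>> servo_tool:
  deltas:
    - [[0.0295,0.021,0],[0,0,0]]
    - [[0.0295,0.021,0],[0,0,0]]
    - [[0.0295,0.021,0],[0,0,0]]
    - [[0.0295,0.021,0],[0,0,0]]
    - [[0.0295,0.021,0],[0,0,0]]
    - [[0.0295,0.021,0],[0,0,0]]
    - [[0,0,0],[0,0,-8.6]]
    - [[0,0,0],[0,0,-8.6]]
    - [[0,0,0],[0,0,-8.6]]
    - [[0,0,0],[0,0,-8.6]]
    - [[0,0,0],[0,0,-8.6]]
    - [[0,0,0],[0,0,0]]
  fingers: 0

```text
time: 10.82
tool_pos: [662.3, -100.1, 199.4]
tcp_rot: [-3.141, -0.0, 1.045]
contact_force: [0.3, -0.1, -0.3]
grip_width: 0.2
finger_force: 0.0
```

```bash
python3 - <<'E'
from h import *
o=bot.get_obs();print(o["time"],o["joint_positions"],o["tool_pos"],o["tcp_rot"])
c=cam("wrist");im=bot.capture("wrist")[:,:,::-1];cv2.imwrite("pics/w2.png",im)
print(proj(c,(617,-75,142)),proj(c,(456,-32,84)))
m=cv2.inRange(cv2.cvtColor(im,cv2.COLOR_BGR2HSV),(100,120,40),(125,255,255))
k,l,st,ce=cv2.connectedComponentsWithStats(m);print([(st[i],ce[i]) for i in range(1,k) if st[i,4]>40])
cv2.imwrite("pics/w2b.png",br(im))
E
```

```text
10.825 [-0.264  0.635  1.114  0.     1.393  0.261] [ 662.253 -100.052  199.387] [-3.141 -0.     1.045]
[197.185 230.8  ] [ 18.938 257.46 ]
[(array([ 160,   21,   56,   56, 1603], dtype=int32), array([191.315,  52.163])), (array([ 174,   88,   56,  168, 3127], dtype=int32), array([198.201, 159.213])), (array([181, 213,  40,  38, 649], dtype=int32), array([198.368, 233.872]))]
```

View pics/w2b.png

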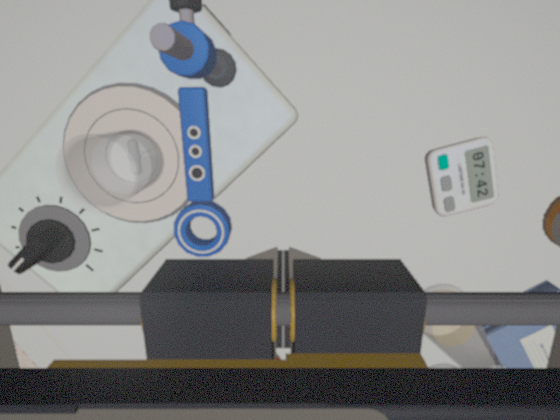

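The eye ring is centred at (202,228), within 2-3 mm of the prediction at (197,231). The knob pointer faces the stand's -x end. I'll lower the fingers and push along the arc.

>>> servo_tool:
  deltas:
    - [[0,0,0.025],[0,0,0]]
    - [[0,0,0.025],[0,0,0]]
    - [[0,0,0.015],[0,0,0]]
    - [[0,0,0.004],[0,0,0]]
    - [[0,-0.007,0],[0,0,0]]
    - [[0,-0.007,0],[0,0,0]]
    - [[-0.0023,-0.0074,0],[0,0,4]]
    - [[-0.0023,-0.0074,0],[0,0,4]]
    - [[-0.0023,-0.0074,0],[0,0,4]]
    - [[-0.0023,-0.0074,0],[0,0,4]]
    - [[-0.0023,-0.0074,0],[0,0,4]]
    - [[-0.0023,-0.0074,0],[0,0,4]]
    - [[-0.0023,-0.0074,0],[0,0,4]]
    - [[-0.0023,-0.0074,0],[0,0,4]]
    - [[-0.0023,-0.0074,0],[0,0,4]]
    - [[-0.0023,-0.0074,0],[0,0,4]]
    - [[-0.0012,-0.0037,0],[0,0,2]]
    - [[0,0,0],[0,0,0]]

```text
time: 13.12
tool_pos: [582.6, -51.2, 131.8]
tcp_rot: [3.141, -0.001, 0.314]
contact_force: [-0.1, -0.0, 0.8]
grip_width: 0.1
finger_force: 0.2
```

>>> servo_tool:
  deltas:
    - [[-0.0012,-0.0037,0],[0,0,2]]
    - [[-0.0006,-0.0018,0],[0,0,1]]
    - [[-0.0006,-0.0018,0],[0,0,1]]
    - [[0,0,0],[0,0,0]]

```text
time: 13.62
tool_pos: [578.3, -45.1, 131.2]
tcp_rot: [3.141, -0.001, 0.244]
contact_force: [-0.9, -0.9, 4.1]
grip_width: 0.4
finger_force: 1.8
```

>>> servo_tool:
  deltas:
    - [[0,-0.0015,0],[0,0,1]]
    - [[0,-0.0015,0],[0,0,0.7]]
    - [[0,0,0],[0,0,0]]

```text
time: 14.0
tool_pos: [577.3, -42.1, 130.6]
tcp_rot: [-3.141, 0.0, 0.214]
contact_force: [-2.3, -1.7, 3.8]
grip_width: 0.5
finger_force: 1.8
```

>>> servo_tool:
  deltas:
    - [[0,-0.0015,0],[0,0,0]]
    - [[0,-0.001,0],[0,0,0]]
    - [[0,0,0],[0,0,0]]

```text
time: 14.38
tool_pos: [576.9, -39.5, 130.5]
tcp_rot: [-3.141, 0.0, 0.214]
contact_force: [-1.3, -0.4, 1.0]
grip_width: 0.5
finger_force: 1.0
```

>>> servo_tool:
  deltas:
    - [[0,-0.0015,0],[0,0,0]]
    - [[0,-0.0015,0],[0,0,0]]
    - [[0,0,0],[0,0,0]]

```text
time: 14.75
tool_pos: [576.6, -37.9, 130.7]
tcp_rot: [3.14, -0.0, 0.214]
contact_force: [-0.6, -5.6, 1.0]
grip_width: 0.4
finger_force: 2.5
```

```bash
python3 - <<'E'
from h import *
o=bot.get_obs();print(o["contact_force"],o["tool_pos"])
c=cam("wrist");im=bot.capture("wrist")[:,:,::-1]
m=cv2.inRange(cv2.cvtColor(im,cv2.COLOR_BGR2HSV),(100,120,40),(125,255,255))
ys,xs=np.nonzero(m);print(xs.min(),xs.max(),ys.max(),proj(c,(565.5,-7.8,142)),proj(c,(668,14.6,150)))
s=bot.capture("scene")[:,:,::-1];cv2.imwrite("pics/s2.png",s)
k=cv2.resize(br(s[170:330,280:420]),(525,600),interpolation=cv2.INTER_CUBIC)
cv2.imwrite("pics/s2c.png",np.hstack([k,cv2.copyMakeBorder(br(cv2.resize(im[:,:],(275,206))),0,394,0,0,cv2.BORDER_CONSTANT)]))
E
```

```text
[-0.636 -5.559  0.988] [576.616 -37.916 130.717]
151 244 259 [209.8   291.911] [188.379  32.101]
```

View pics/s2c.png

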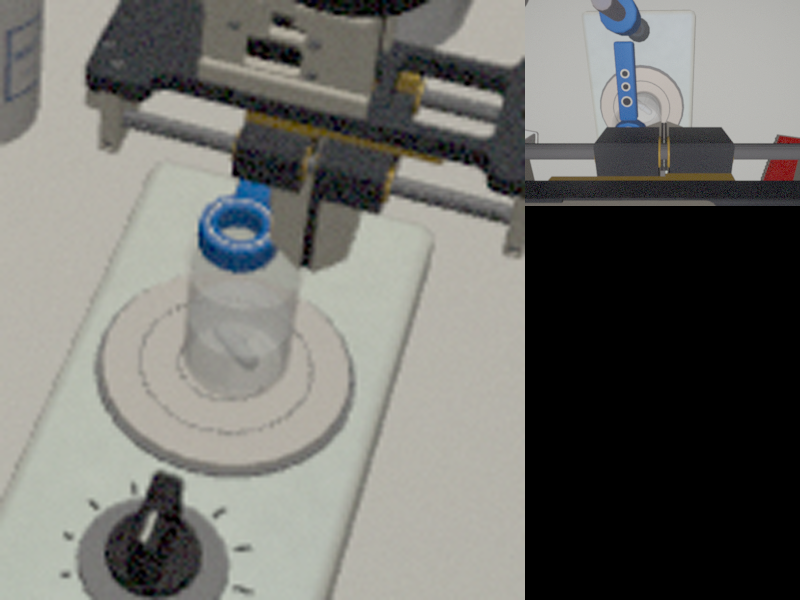

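The scene crop shows the eye ring at about (237,222), over the beaker, with the fingers against its side. The knob pointer is at its off end.

>>> servo_tool:
  deltas:
    - [[0,-0.0015,0],[0,0,0]]
    - [[0,0,0],[0,0,0]]

```text
time: 15.1
tool_pos: [576.6, -37.4, 130.9]
tcp_rot: [3.138, -0.001, 0.214]
contact_force: [-0.5, -9.9, 0.9]
grip_width: 0.7
finger_force: 3.8
```

>>> servo_tool:
  deltas:
    - [[0,0.01,0],[0,0,0]]
    - [[0,0.02,0],[0,0,0]]
    - [[0,0,-0.04],[0,0,0]]
    - [[0,0,-0.04],[0,0,0]]
    - [[-0.05,0,0],[0,0,0]]
    - [[-0.05,0,0],[0,0,0]]
    - [[-0.04,0,0],[0,0,0]]
    - [[0,0,0],[0,0,0]]

```text
time: 16.1
tool_pos: [443.9, -95.1, 211.0]
tcp_rot: [-3.141, 0.0, 0.212]
contact_force: [0.5, -0.4, 0.2]
grip_width: 0.4
finger_force: 0.0
```

```bash
python3 - <<'E'
from h import *
o=bot.get_obs();print(o["time"],o["tool_pos"],o["tcp_rot"],o["joint_positions"])
t=bot.capture("top")[:,:,::-1];s=bot.capture("scene")[:,:,::-1]
cv2.imwrite("pics/top3.png",t);cv2.imwrite("pics/scene3.png",s)
c=cam("top");sc=cam("scene");w=cam("wrist");wi=bot.capture("wrist")[:,:,::-1];cv2.imwrite("pics/w3.png",wi)
E0=(565.5,-7.8,142)
for n,im,cc in(("top",t,c),("scene",s,sc),("wrist",wi,w)):
    m=cv2.inRange(cv2.cvtColor(im,cv2.COLOR_BGR2HSV),(98,90,40),(128,255,255))
    p=proj(cc,E0);x,y=p.astype(int);print(n,p,"moving ring:")
    r=int(2.5*abs(proj(cc,np.array(E0)+[0,18,0])-p).max())
    x0,y0=max(0,x-r),max(0,y-r)
    k=m[y0:y+r,x0:x+r];cn,h=cv2.findContours(k,cv2.RETR_CCOMP,cv2.CHAIN_APPROX_NONE)
    for i,q in enumerate(cn):
        if len(q)>8:(e)=cv2.fitEllipse(q);pc=np.array(e[0])+[x0,y0];print("hole" if h[0][i][3]>=0 else "outer",pc,e[1],onz(cc,pc,142))
k=lambda im,x,y,w,h,W,H:br(cv2.resize(im[y:y+h,x:x+w],(W,H),interpolation=cv2.INTER_CUBIC))
cv2.imwrite("pics/c3.png",np.hstack([k(t,290,140,100,150,400,600),np.vstack([k(wi,0,0,560,420,400,300),k(s,280,180,120,90,400,300)])]))
E
```

```text
16.1 [443.911 -95.14  211.027] [-3.141  0.     0.212] [-0.38   0.227  1.733  0.     1.182  0.979]
top [343.679 204.646] moving ring:
outer [341.674 199.64 ] (13.89783000946045, 30.992088317871094) [576.44   -3.984 142.   ]
hole [343.055 204.976] (10.12639045715332, 10.36682415008545) [564.826  -6.437 142.   ]
hole [338.871 188.129] (3.8421149253845215, 4.533880233764648) [601.621   0.959 142.   ]
scene [342.882 229.596] moving ring:
outer [335.745 233.986] (6.279348850250244, 8.422624588012695) [550.69   -2.801 142.   ]
wrist [172.739  -5.094] moving ring:
outer [175.526   2.759] (23.902000427246094, 36.37392807006836) [561.946  -9.828 142.   ]
outer [176.01    0.192] (47.298458099365234, 60.88826370239258) [563.277  -9.923 142.   ]
```

View pics/c3.png

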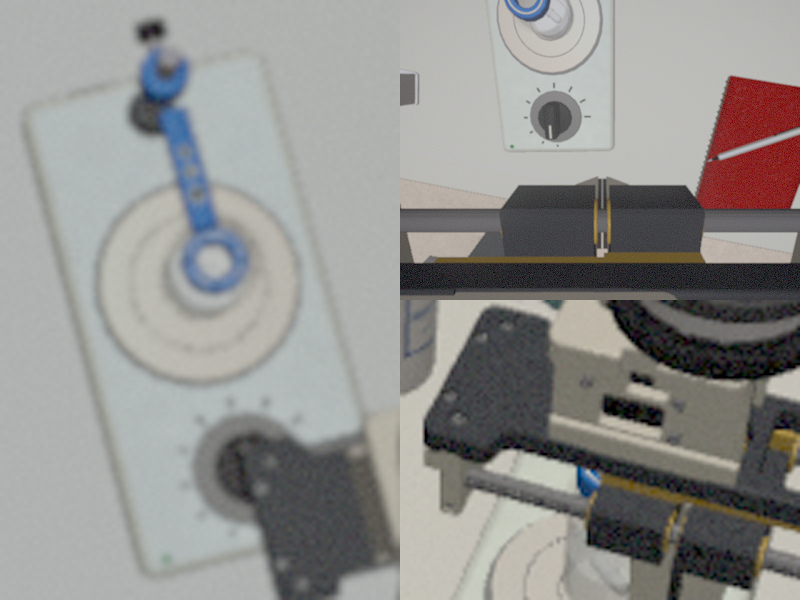

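The top view shows the eye's hole measured at (564.8,-6.4), against the plate centre at (565.5,-7.8), so the arm is at its stop. In the wrist view the knob pointer is at off. Next is the probe.

>>> servo_tool:
  deltas:
    - [[0.0086,-0.0388,0],[0,0,0]]
    - [[0.0086,-0.0388,0],[0,0,0]]
    - [[0.0086,-0.0388,0],[0,0,0]]
    - [[0.0086,-0.0388,0],[0,0,0]]
    - [[0.0086,-0.0388,0],[0,0,0]]
    - [[0.0086,-0.0388,0],[0,0,0]]
    - [[0.0086,-0.0388,0],[0,0,0]]
    - [[0.0086,-0.0388,0],[0,0,0]]
    - [[0.0086,-0.0388,0],[0,0,0]]
    - [[0,0,0],[0,0,-7.8]]
    - [[0,0,0],[0,0,-7.8]]
    - [[0,0,0],[0,0,-7.8]]
    - [[0,0,0],[0,0,-7.8]]
    - [[0,0,0],[0,0,-7.8]]
    - [[0,0,0],[0,0,-7.8]]
    - [[0,0,0],[0,0,-7.8]]
    - [[0,0,0],[0,0,-7.8]]
    - [[0,0,0],[0,0,-7.8]]
    - [[0,0,0],[0,0,-7.8]]
    - [[0,0,0],[0,0,0]]
  fingers: 0.7

```text
time: 18.75
tool_pos: [447.8, 264.1, 210.3]
tcp_rot: [-3.141, -0.0, 1.575]
contact_force: [0.3, -0.7, 0.7]
grip_width: 64.2
finger_force: 0.0
```

```bash
python3 - <<'E'
from h import *
o=bot.get_obs();print(o["time"],o["tool_pos"],o["tcp_rot"],o["joint_positions"])
w=cam("wrist");wi=bot.capture("wrist")[:,:,::-1];cv2.imwrite("pics/w4.png",wi);a=br(wi)
p=proj(w,(446.2,262.9,133));print(p)
x0=int(p[0])-100;y0=int(p[1])-75
k=cv2.resize(a[max(y0,0):y0+150,x0:x0+200],None,fx=4,fy=4,interpolation=cv2.INTER_CUBIC);print(x0,y0,k.shape)
cv2.imwrite("pics/w4c.png",k[:600,:800])
for n,im,r in(("top",cv2.imread("pics/top0.png"),None),("scene",cv2.imread("pics/scene0.png"),None),("wrist",wi,None)):
    c=cam(n);q=proj(c,(446.2,262.9,133)).astype(int)
    m=cv2.inRange(cv2.cvtColor(im,cv2.COLOR_BGR2HSV),(45,70,40),(90,255,255))
    d,l,st,ce=cv2.connectedComponentsWithStats(m)
    for i in range(1,d):
        if np.linalg.norm(ce[i]-q)<40 and st[i,4]>3:print(n,q,st[i],ce[i],onz(c,ce[i],133))
E
```

```text
18.75 [447.781 264.117 210.292] [-3.141 -0.     1.575] [0.385 0.347 1.565 0.    1.23  0.381]
[277.681 219.849]
177 144 (600, 800, 3)
top [218 264] [217 263   4   4  11] [218.818 264.182] [446.054 262.426 133.   ]
scene [169 213] [169 211   4   4  15] [170.6 212.6] [448.236 262.957 133.   ]
wrist [277 219] [275 216  12  12 108] [280.778 221.324] [448.176 261.705 133.   ]
```

View pics/w4c.png

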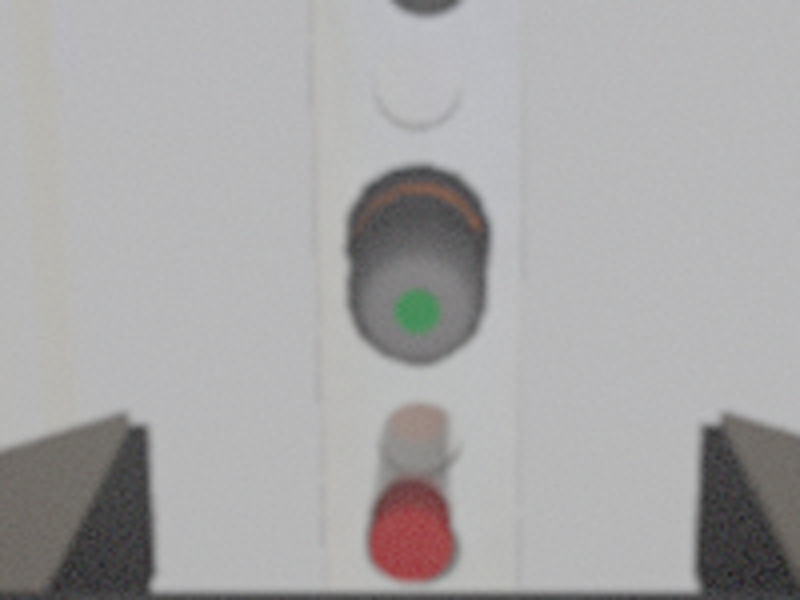

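The wrist crop shows the probe's green top at (417,311), with clear space on both sides for the fingers. The measured axis is at about (447.8,262.2).

>>> servo_tool:
  deltas:
    - [[-0.002,0,0.03],[0,0,0]]
    - [[0,0,0.035],[0,0,0]]
    - [[0,0,0.03],[0,0,0]]
    - [[0,0,0.015],[0,0,0]]
    - [[0,0,0.006],[0,0,0]]
    - [[0,0,0],[0,0,0]]

```text
time: 19.55
tool_pos: [447.6, 261.6, 95.1]
tcp_rot: [3.141, -0.0, 1.575]
contact_force: [0.2, 0.6, -0.1]
grip_width: 64.1
finger_force: 0.0
```

>>> servo_tool:
  deltas:
    - [[0,0,0],[0,0,0]]
    - [[0,0,0],[0,0,0]]
    - [[0,0,0],[0,0,0]]
    - [[0,0,0],[0,0,0]]
    - [[0,0,0],[0,0,0]]
    - [[0,0,0],[0,0,0]]
    - [[0,0,0],[0,0,0]]
  fingers: 0

```text
time: 20.42
tool_pos: [447.2, 261.4, 94.8]
tcp_rot: [3.142, -0.0, 1.575]
contact_force: [-0.6, 0.1, 2.1]
grip_width: 24.2
finger_force: 30.0
```

>>> servo_tool:
  deltas:
    - [[0,0,-0.008],[0,0,0]]
    - [[0,0,-0.016],[0,0,0]]
    - [[0,0,-0.024],[0,0,0]]
    - [[0,0,-0.03],[0,0,0]]
    - [[0,0,-0.03],[0,0,0]]
    - [[0,0,-0.03],[0,0,0]]
    - [[0,0,-0.022],[0,0,0]]
    - [[-0.02,0.0087,0],[0,0,0]]
    - [[-0.035,0.0152,0],[0,0,0]]
    - [[-0.035,0.0152,0],[0,0,0]]
    - [[-0.035,0.0152,0],[0,0,0]]
    - [[-0.035,0.0152,0],[0,0,0]]
    - [[-0.035,0.0152,0],[0,0,0]]
    - [[-0.035,0.0152,0],[0,0,0]]
    - [[-0.025,0.0109,0],[0,0,0]]
    - [[-0.014,0.006,0],[0,0,0]]
    - [[0,0,0],[0,0,0]]
    - [[0,0,0],[0,0,0]]

```text
time: 22.68
tool_pos: [564.7, -6.2, 254.8]
tcp_rot: [-3.141, -0.001, 1.576]
contact_force: [-0.7, -0.1, -1.3]
grip_width: 24.2
finger_force: 30.0
```

```bash
python3 - <<'E'
from h import *
o=bot.get_obs();print(o["time"],o["tool_pos"],o["tcp_rot"],o["grip_width"])
s=bot.capture("scene")[:,:,::-1];cv2.imwrite("pics/s5.png",s);c=cam("scene")
wi=bot.capture("wrist")[:,:,::-1];cv2.imwrite("pics/w5.png",wi)
T=o["tool_pos"]
for d in(-91,-13,-5):print(d,proj(c,T+[0,0,d]))
print("eye",proj(c,(565.2,-7.1,142)),proj(cam("wrist"),(565.2,-7.1,142)))
k=lambda im,x,y,w,h,W,H:br(cv2.resize(im[y:y+h,x:x+w],(W,H),interpolation=cv2.INTER_CUBIC))
cv2.imwrite("pics/c5.png",np.hstack([k(s,295,150,100,120,500,600),np.vstack([k(wi,130,0,300,250,300,250),np.zeros((350,300,3),np.uint8)])]))
E
```

```text
22.675 [564.722  -6.21  254.785] [-3.141 -0.001  1.576] 24.174519680366863
-91 [342.73  220.159]
-13 [346.389 183.754]
-5 [346.793 179.734]
eye [342.414 229.539] [280.893 205.515]
```

View pics/c5.png

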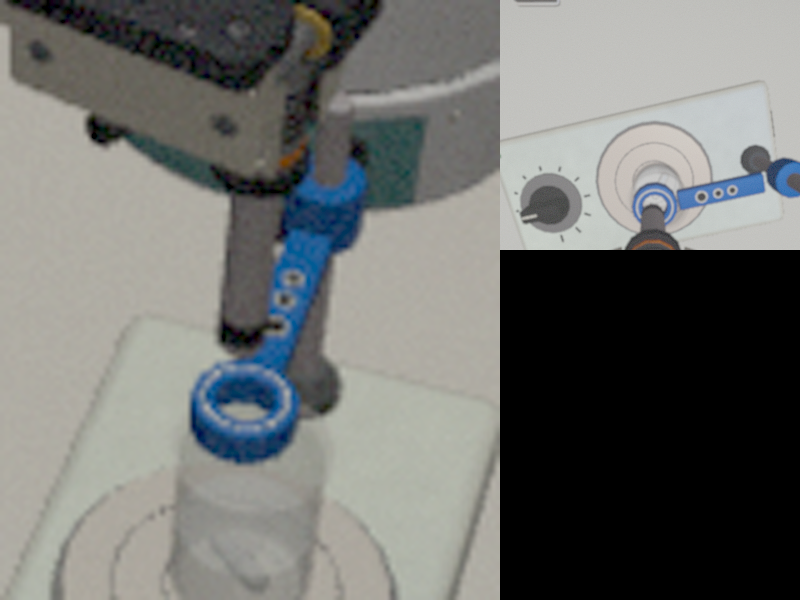

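The scene crop shows the probe hanging upright, its tip at (240,335), just above the eye ring at (244,405). In the wrist crop the ring is at about (655,203) and the tip at (653,215). I'll measure the relative offset in numbers.

```bash
python3 - <<'E'
from h import *
s=cv2.imread("pics/s5.png");w=cv2.imread("pics/w5.png")
g=cv2.GaussianBlur(cv2.cvtColor(s,cv2.COLOR_BGR2GRAY),(0,0),.7).astype(int)
gw=cv2.GaussianBlur(cv2.cvtColor(w,cv2.COLOR_BGR2GRAY),(0,0),.7).astype(int)
print("scene")
for r in(192,198,204,208,212,216,218,220):print(r,g[r,332:360])
print("wrist")
for r in(206,210,214,218,222,226,232,236,240):print(r,gw[r,262:306])
for n,im in(("scene",s),("wrist",w)):
    c=cam(n);m=cv2.inRange(cv2.cvtColor(im,cv2.COLOR_BGR2HSV),(98,90,40),(128,255,255))
    p=proj(c,(565.2,-7.1,142)).astype(int);x0,y0=p-30
    k=m[y0:y0+60,x0:x0+60]
    for r in range(y0,y0+60,3 if n=="wrist" else 2):
        xs=np.nonzero(m[r,x0:x0+60])[0]
        if len(xs):print(n,r,xs.min()+x0,xs.max()+x0,len(xs))
E
```

```text
scene
192 [133 133 133 133 133 133 131 125  97  52  40  43  45  44  43  42  42  40
  33  21  15  16  18  19  21  21  20  19]
198 [134 133 132 133 133 132 131 111  66  43  41  43  43  44  44  43  44  45
  47  43  38  40  42  41  42  43  42  41]
204 [132 132 133 133 133 132 123  91  49  40  43  44  45  46  44  42  41  42
  45  55  63  61  62  57  48  42  36  32]
208 [133 133 132 132 133 130 111  68  45  42  46  47  46  45  44  43  43  54
  64  59  61  59  52  46  40  34  32  44]
212 [133 134 134 133 132 124  94  52  41  43  43  42  43  44  42  39  40  47
  54  58  56  51  45  39  34  41  46  55]
216 [136 136 135 132 128 110  63  18   5   5   8  10  13  10   9  21  43  54
  57  65  61  43  33  36  43  45  49  68]
218 [142 141 140 140 139 126  85  40  20  12   8   7   6   8  15  27  40  46
  46  46  42  35  33  39  44  46  52  81]
220 [142 142 141 141 142 140 134 115  83  56  42  37  34  35  39  42  43  42
  42  40  36  31  38  44  45  44  53  81]
wrist
206 [ 87  70  74 100 126 128 107  83  70  67  71  84  90  82  66  52  43  38
  35  34  33  34  33  35  39  49  70  98 122 140 152 154 14
[... 1520 characters left out ...]
ne 203 350 360 11
scene 205 349 358 6
scene 207 349 358 10
scene 209 349 357 5
scene 211 349 356 8
scene 213 351 355 5
scene 215 353 355 3
scene 217 348 354 7
scene 219 347 353 7
scene 221 344 352 9
scene 223 338 351 11
scene 225 335 352 16
scene 227 334 353 19
scene 229 333 354 20
scene 231 333 354 12
scene 233 333 354 14
scene 235 333 353 17
scene 237 334 352 19
scene 239 336 351 16
scene 241 339 348 10
wrist 184 277 291 15
wrist 187 272 297 26
wrist 190 269 309 18
wrist 193 266 309 30
wrist 196 265 309 22
wrist 199 264 309 17
wrist 202 263 309 17
wrist 205 263 309 15
wrist 208 263 306 17
wrist 211 263 306 17
wrist 214 264 304 13
wrist 217 266 303 10
wrist 220 268 301 7
wrist 223 295 298 4
```

The eye is about +1.7 mm in x and -1.8 mm in y from the probe, and the scene and wrist views agree. I'll correct for that and lower it carefully.

>>> servo_tool:
  deltas:
    - [[-0.0018,0.0017,0],[0,0,0]]
    - [[0,0,0.008],[0,0,0]]
    - [[0,0,0.008],[0,0,0]]
    - [[0,0,0.003],[0,0,0]]
    - [[0,0,0],[0,0,0]]

```text
time: 23.4
tool_pos: [566.6, -9.0, 235.3]
tcp_rot: [-3.141, -0.0, 1.575]
contact_force: [0.2, 0.6, -0.2]
grip_width: 24.3
finger_force: 30.0
```

>>> servo_tool:
  deltas:
    - [[0,0,0.003],[0,0,0]]
    - [[0,0,0.003],[0,0,0]]
    - [[0,0,0.002],[0,0,0]]
    - [[0,0,0],[0,0,0]]

```text
time: 23.9
tool_pos: [566.7, -9.0, 227.5]
tcp_rot: [-3.141, -0.0, 1.575]
contact_force: [0.1, -0.1, -0.1]
grip_width: 23.9
finger_force: 30.0
```

>>> servo_tool:
  deltas:
    - [[0,0,0.003],[0,0,0]]
    - [[0,0,0.003],[0,0,0]]
    - [[0,0,0],[0,0,0]]

```text
time: 24.28
tool_pos: [566.6, -9.0, 221.3]
tcp_rot: [-3.141, -0.0, 1.575]
contact_force: [0.3, -0.0, -0.3]
grip_width: 24.3
finger_force: 30.0
```

>>> servo_tool:
  deltas:
    - [[0,0,0.004],[0,0,0]]
    - [[0,0,0.005],[0,0,0]]
    - [[0,0,0.005],[0,0,0]]
    - [[0,0,0.004],[0,0,0]]
    - [[0,0,0],[0,0,0]]

```text
time: 24.9
tool_pos: [566.6, -8.9, 203.3]
tcp_rot: [-3.141, -0.0, 1.575]
contact_force: [0.0, -0.1, -0.7]
grip_width: 24.3
finger_force: 30.0
```

```bash
python3 - <<'E'
from h import *
o=bot.get_obs();print(o["time"],o["tool_pos"],o["contact_force"])
s=bot.capture("scene")[:,:,::-1];w=bot.capture("wrist")[:,:,::-1];cv2.imwrite("pics/s6.png",s);cv2.imwrite("pics/w6.png",w)
g=cv2.GaussianBlur(cv2.cvtColor(s,cv2.COLOR_BGR2GRAY),(0,0),.7).astype(int)
b=s[:,:,0].astype(int)-s[:,:,2]
for r in range(206,246,4):print(r,"".join("#" if v>30 else ("o" if q<60 else ".") for v,q in zip(b[r,325:365],g[r,325:365])))
b=w[:,:,0].astype(int)-w[:,:,2];gw=cv2.cvtColor(w,cv2.COLOR_BGR2GRAY)
print("wrist")
for r in range(176,236,4):print(r,"".join("#" if v>30 else ("o" if q<70 else ".") for v,q in zip(b[r,250:320],gw[r,250:320])))
E
```

```text
24.9 [566.601  -8.922 203.265] [ 0.047 -0.133 -0.743]
206 ....ooooooooooooooooooooooooooo###oo....
210 ..............oooooooooooooooo##ooo.....
214 ................ooooooooooo####ooo......
218 ................ooooooooo####ooooo......
222 ...............ooooooooo####ooooooo.....
226 .........##.###ooooooooo##.##ooooooooo..
230 ........######oooooooooo###.##ooooooo...
234 ........######..########.####o..........
238 .........o##################............
242 ................o###o...................
wrist
176 ......................................................................
180 ......................................................................
184 ......................................................................
188 ......................................................................
192 ......................................................................
196 ......................ooo###o###########oo............................
200 ...............ooo##############################......................
204 ...........o############................############o......o##########
208 ........o########....######################....########....###########
212 .......######...#########ooooooooooooooo########...######..###########
216 ......#####..#######..oooooooooooooooooooooo######...######.##########
220 .....#####..######....ooooooooooooooooooooo...######..######.#########
224 .....####...######....oooooooooooooooooooooooo######...####...########
228 .....####...########oooooooooooooooooooooooooo######..#####...........
232 ......#####..#######oooooooooooooooooooooooooo#####..#####............
```

The shaft is in the bore with zero force, about 1 mm off centre in -y. I'll correct that and continue down.

>>> servo_tool:
  deltas:
    - [[0.001,0,0.003],[0,0,0]]
    - [[0,0,0.006],[0,0,0]]
    - [[0,0,0.007],[0,0,0]]
    - [[0,0,0.007],[0,0,0]]
    - [[0,0,0.007],[0,0,0]]
    - [[0,0,0.006],[0,0,0]]
    - [[0,0,0.004],[0,0,0]]
    - [[0,0,0.002],[0,0,0]]
    - [[0,0,0],[0,0,0]]

```text
time: 26.12
tool_pos: [566.8, -8.0, 161.7]
tcp_rot: [3.142, -0.0, 1.575]
contact_force: [0.1, 1.0, -0.7]
grip_width: 24.2
finger_force: 30.0
```

>>> servo_tool:
  deltas:
    - [[0,0,0.001],[0,0,0]]
    - [[0,0,0.001],[0,0,0]]
    - [[0,0,0.001],[0,0,0]]
    - [[0,0,0],[0,0,0]]

```text
time: 26.62
tool_pos: [566.7, -8.0, 158.6]
tcp_rot: [-3.141, -0.0, 1.575]
contact_force: [0.0, -0.8, -1.2]
grip_width: 24.4
finger_force: 30.0
```

>>> servo_tool:
  deltas:
    - [[0,0,0.001],[0,0,0]]
    - [[0,0,0.001],[0,0,0]]
    - [[0,0,0],[0,0,0]]

```text
time: 27.0
tool_pos: [566.7, -7.9, 156.6]
tcp_rot: [-3.141, -0.0, 1.575]
contact_force: [0.7, -0.5, -1.1]
grip_width: 24.0
finger_force: 30.0
```

>>> servo_tool:
  deltas:
    - [[0,0,0.001],[0,0,0]]
    - [[0,0,0.0005],[0,0,0]]
    - [[0,0,0],[0,0,0]]

```text
time: 27.38
tool_pos: [566.8, -7.9, 155.2]
tcp_rot: [-3.142, -0.0, 1.575]
contact_force: [-0.4, 0.1, -0.6]
grip_width: 24.6
finger_force: 30.0
```

>>> servo_tool:
  deltas:
    - [[0,0,0.0005],[0,0,0]]
    - [[0,0,0.0005],[0,0,0]]
    - [[0,0,0],[0,0,0]]

```text
time: 27.75
tool_pos: [566.8, -7.9, 154.8]
tcp_rot: [3.141, -0.0, 1.575]
contact_force: [-2.2, -0.3, 5.4]
grip_width: 24.1
finger_force: 30.0
```

The collar made contact at z = 154.8, the expected height. I'll release it and back away.

>>> servo_tool:
  deltas:
    - [[0,0,0],[0,0,0]]
    - [[0,0,0],[0,0,0]]
    - [[0,0,0],[0,0,0]]
    - [[0,0,0],[0,0,0]]
    - [[0,0,-0.01],[0,0,0]]
    - [[0,0,-0.03],[0,0,0]]
    - [[0,0,-0.05],[0,0,0]]
    - [[0,0,-0.05],[0,0,0]]
    - [[0.04,-0.02,0],[0,0,0]]
    - [[0.05,-0.03,0],[0,0,0]]
    - [[0.05,-0.03,0],[0,0,0]]
    - [[0.05,-0.02,0],[0,0,0]]
    - [[0,0,0],[0,0,0]]
  fingers: 0.6

```text
time: 29.38
tool_pos: [464.5, 184.5, 295.4]
tcp_rot: [3.14, -0.001, 1.58]
contact_force: [-0.3, -0.4, 0.2]
grip_width: 55.1
finger_force: 0.0
```

```bash
python3 - <<'E'
from h import *
o=bot.get_obs();print(o["time"],o["tool_pos"],o["contact_force"])
s=bot.capture("scene")[:,:,::-1];t=bot.capture("top")[:,:,::-1];cv2.imwrite("pics/s7.png",s);cv2.imwrite("pics/t7.png",t)
for n,im in(("scene",s),("top",t)):
    c=cam(n);h=cv2.cvtColor(im,cv2.COLOR_BGR2HSV)
    q=proj(c,(565.8,-7.8,193));print(n,"top pred",q)
    m=cv2.inRange(h,(45,60,40),(90,255,255));d,l,st,ce=cv2.connectedComponentsWithStats(m)
    for i in range(1,d):
        if np.linalg.norm(ce[i]-q)<20 and st[i,4]>3:print(" green",st[i,4],ce[i],onz(c,ce[i],193))
    b=im[:,:,0].astype(int)-im[:,:,2];g=cv2.cvtColor(im,cv2.COLOR_BGR2GRAY);x,y=q.astype(int)
    for r in range(y-8,y+72 if n=="scene" else y+20,3):print(r,"".join("#" if v>30 else ("o" if u<75 else ".") for v,u in zip(b[r,x-25:x+25],g[r,x-25:x+25])))
E
```

```text
29.375 [464.5   184.475 295.356] [-0.257 -0.426  0.208]
scene top pred [345.274 207.067]
 green 21 [345.571 205.762] [568.635  -6.794 193.   ]
199 ................................#############.....
202 ..............................##########oo........
205 ....................ooooooooooooooo.###oo.........
208 ..................ooooooooooooooo#####ooo.........
211 ..................ooooooooooooooo####ooo..........
214 .................oooooooooooooooo###oooo..........
217 .................oooooooooooooooo##ooooo..........
220 .................oooooooooooooooooooooo...........
223 ................oooooooooooooooooooooooooo........
226 ..............#oooooooooooooooooooooooooooo.......
229 .............##oooooooooooooooooo##oooooooo.......
232 .............####ooooooooooooooo###oooooo.........
235 .............o########.o...#######o...............
238 ..............o##################o................
241 ..................o##########oo...................
244 .................oooooooooo.......................
247 .................ooooooooo........................
250 .................o
[... 462 characters left out ...]
..........
277 ..................................................
top top pred [346.284 201.128]
 green 14 [345.5   200.714] [566.694  -6.248 193.   ]
193 ................#######...........................
196 .................######oooo.......................
199 .................ooooo......oo....................
202 ................oooooo......ooo...................
205 ...............#ooooooooooooo##...................
208 ................##oooooooooo##....................
211 ..................##########......................
214 ..................................................
217 ..................................................
220 ..................................................
```

```bash
python3 -c "
from plant import bot
print(bot.close_job())"
```

```text
the job is handed in; nothing more can be done
None
```

The stirrer knob is at its off stop, the eye is over the beaker at the arm's stop, and the probe's collar sits flat on the eye with the shaft upright; I handed the job in at about 29.5 s, well under the 72 s limit, with the arm clear of everything (no verdict came back, and I did not re-image the tubes or wash bottle at the end).

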